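# Porcelain tumbler from the vise to the drying peg

## Robot

A 6-joint arm with a two-finger parallel gripper is mounted at the origin on the work surface. World frame = base frame: x ahead of the robot, y to its left, z up, the work surface at z = 0. Lengths are in mm, angles in rad, forces in N, time in s.
With the tool pointing down it reaches from about 350 to 775 mm from the base axis. Payload 7.3 kg.
Tool frame: the origin (TCP) lies on the centre line of the jaws, within the pads' length; the fingertips stand 14 mm ahead of it and the grasp point (between the pads) lies 5 mm behind it; z points along the fingers, y is the line along which they close (so a half turn about z gives the same grasp; the last joint's range is limited). The gripper opens to 92 mm and grips with 3 to 60 N. Pads are 19 mm wide; open, the fingers measure 130 mm over their backs; the gripper's body (75 mm by 190 mm) begins 47 mm behind the grasp point.
Start: joints at [1.078, 0.342, 1.524, -0, 1.275, -0.146], TCP at [178.428, 493.768, 240.741] pointing down, gripper open.
Joint ranges: [-2.53, 2.53], [-0.77, 2.02], [0.04, 2.7], [-1, 4.14], [0.28, 2.66], [-3.11, 3.11]. Speed limits (rad/s): [2.57, 2.57, 3.14, 3.14, 3.14, 3.14].

## Interface

Orientations are given as [roll, pitch, yaw] about the fixed x, y, z axes, in that order (R = Rz(yaw) Ry(pitch) Rx(roll)).
In Python, from plant import get_obs, capture, bot, spot_in, trace, pinpoint gives the robot as it stands.
- The arm moves only by the tool play_rows, never from a script. Its argument "rows" is a list of rows, each a list of 2 entries, a list of its own where there are three numbers: the shift along the world's x, y, z in units of 3 cm (1.0 is 3 cm), then the turn, a rotation vector about the world's x, y, z in units of 8 degrees (1.0 is 8 degrees). A call has 1 to 12 rows; each row shifts and turns the commanded pose from where the row before left it; what a row does not reach is not made up. A row lasts 1/8 s, in which the tool goes at most 62.5 mm and 10.7 degrees, less where a joint would pass 70% of its speed; a pose out of reach is approached as far as the arm can. A call with a number of a shift or a turn outside -1 to 1 is refused whole. A call with a gripper value outside its range is refused whole. "hand" is the opening, from -1 (shut) to 1 (fully open), set as the call begins (left out, the last holds). The fingers move at their own pace and stop on an object; the grip force is fixed at half the most. Time passes only in rows, so rows that do not move let the fingers close. It gives the time, the measured TCP pose, the force, the opening and the grip force at its end, in the units of the state.
- get_obs(): the state, without advancing time (a new reading comes with each control period).
- capture(name): name is "scene" or "top" or "wrist"; returns a dict with "frame" (420x560x3 uint8, red, green, blue), "fov_y" (degrees; the focal length in pixels is half the picture's height over the tangent of half this angle, whatever the lens; pixels are square), "cx", "cy" (the principal point, pixels), "rvec" (rotation vector, rad) and "tvec" (3), from world to camera coordinates, as OpenCV has them; the wrist camera has in their place "hand_eye" (4x4, takes a point from camera to tool coordinates, whose origin is the TCP and whose axes are the flange's). Camera axes: x right, y down, z forward; pixel columns grow to the right and rows downward; lengths in mm; the calibration is good to about 2 mm. A picture is of the moment at which its call begins: read the wrist's pose just before it. There is no depth.
- bot.close_job(): hands the job in; it is judged then, once.
Trained networks look in the newest picture that a camera, given by its name, has taken for a name from the list of things; names that differ only in an ending like _2 or _b are one class to them, and where a whole thing is asked for, a point or a joint stands for the part that bears it (a point fixed in the world has none). Each returns a list of dicts, best first, with "p" (0 to 1); they miss things now and then, are a little off and sometimes report something else, mostly with a low value. They report only what shows in the picture. A call takes as long as a camera call.
- spot_in(query, camera): "at" ([row, column] in pixels, amid what is visible of it).
- trace(query, camera): "mask" (420x560 bool, what is visible of it) and "at" ([row, column] in pixels, amid what is visible of it).
- pinpoint(query, camera): "at" ([row, column] in pixels: a listed point, or the origin of a listed thing).
The state is a dict: "time": time; "joint_positions": joint angles; "dq": joint speeds; "tau": joint torques, N m; "tool_pos": TCP position; "tcp_rot": TCP orientation; "contact_force": force on the tool from outside, world axes, zero at the start; "moment": the same for the moment, N m; "grip_width": finger opening in mm; "finger_force": force on a finger pad.
Only numpy, scipy, OpenCV 4.12 (cv2) and the standard library are available. Lean on these libraries where they do the work, as an engineer would, in place of code of your own. Each camera call takes 0.05 s, during which the arm holds its last target. There are 200 camera calls.

## Task

The foot of the porcelain tumbler held in the green quick-slide vise has been polished. Slide the vise's jaw back well clear of it (3 cm or more), then lift the tumbler out, turn it upside down and lower it gently over the one free peg of the drying rack, so that it is left standing squarely on its rim. Leave the vise open and do not disturb the two cups already drying.

Things in the scene. Friction and masses are not known exactly. Their poses are not given: they have to be found in the camera images.
- vise: Green quick-slide vise fixed to the table. Origin on the table under its base (x -65..65, y -150..105 mm), z up. Fixed jaw on the +y side: block y 72..105, x -37..37, 108 mm high. The moving jaw, on the -y side, opens towards -y on two rods. Two V saddles (12 mm thick, at x -38 and +38, 54 mm wide) carry the tumbler lying along x, and still do, without rolling, when the jaw is open.
- vise_rest (a point): Middle of the vise's mouth: the point on the held tumbler's axis midway between the saddles, at vise x 0, y 40, 85 mm above the table. Axes as the vise.
- jaw (a joint): Opening of the moving jaw, m: 0 closed on the tumbler, 0.065 fully open. Not locked: a friction brake (about 8 N) holds it wherever it is left; pull its post with about 10 N. Its V pad reaches over the tumbler's side: closed it stops the tumbler being lifted, opened 30 mm it is clear. Jaw: vise x -37..37, 121 mm high, casting at vise y -26..0 when closed, V pad in front of it.
- jaw_post (a point): Grip point of the pull post on the moving jaw: an upright black round grip, 25 mm in diameter, 88 to 160 mm above the table, this point on its axis at 140 mm. It stands 30 mm behind the jaw casting (at vise y -56 when the jaw is closed) and moves with it. Axes as the vise.
- tumbler: White porcelain tumbler, blue sprays: straight round cup 52 mm in diameter (45 at the foot), 150 mm long, bore 44, about 0.24 kg, centre of mass 65 mm from the foot. Origin at the centre of its foot (closed end), x axis from foot to rim. At the start it lies level in the vise along vise x, foot at vise x -98 (robot's left): the 54 mm at the foot end are free. Upside down, x points down.
- tumbler_rim (a point): Centre of the tumbler's open mouth, 150 mm from its origin along its x axis.
- tumbler_mid (a point): Point on the tumbler's axis, 75 mm from the foot.
- rack: Wooden slatted drying board, 132 mm (x) by 340 mm (y), its flat slatted top 30 mm above the table, fixed. Origin on the table under its middle. Three upright pegs stand in a row along its y axis at -105, 0 and 105 mm.
- peg_free: The free peg: an upright wooden dowel, 24 mm in diameter with a 30 mm collar at its foot (6 mm high) and a chamfered tip, 75 mm tall (tip 105 mm above the table). Origin at its foot on top of the rack, 30 mm above the table. It may be any of the three places.
- peg_1: Same peg, occupied by cup_1. Origin at its foot.
- peg_2: Same peg, occupied by cup_2. Origin at its foot.
- cup_1: Cream cup with black painted sprays standing upside down over peg_1, 58 mm in diameter, 105 mm tall (top 135 mm above the table). Origin at the centre of its rim, on the rack.
- cup_2: White cup with blue sprays standing upside down over peg_2, 58 mm in diameter, 95 mm tall (top 125 mm above the table). Origin at the centre of its rim, on the rack.

How it is judged:
By the outcome, as a careful person would: the job done as asked, in the order asked, and still so for the second after the job is handed in, with the robot touching nothing.
It also fails if it takes over 61 s, if anything falls off the work surface, if the arm or the gripper's body presses on something with over 40 N, if the wrist force passes 120 N, or if a joint passes its speed limit or range.

## Working session

There is one attempt and no reset: what is moved stays moved. The work goes in short steps, Python scripts to look and compute and a tool call to move; the robot and the scene stay as the last step left them, time stands still between calls to the robot, and variables do not carry over. Pictures are saved under pics/ and viewed, at most 10 in all, crops included, and the job is handed in when it is done.

Besides the shell and the picture viewer there is one more tool, called after "Call:" as name([rows], argument=value, ...), one row to a line, values as JSON. play_rows: Moves the arm, as the interface text tells. Shifts and turns lie within -1 to 1; 1 stands for 3 cm of shift or 8 degrees of turn. Its arguments: {"type":"object","properties":{"rows":{"type":"array"},"hand":{"type":"number"}},"required":["rows"]}

```bash
mkdir -p pics; cat > h.py <<'E'
import numpy as np, cv2
from plant import get_obs, capture, bot, spot_in, trace, pinpoint
def cam(c):
    h=c["frame"].shape[0]; f=h/2/np.tan(np.radians(c["fov_y"])/2)
    K=np.array([[f,0,c["cx"]],[0,f,c["cy"]],[0,0,1]]); R=cv2.Rodrigues(np.array(c["rvec"],float))[0]
    return K,R,np.array(c["tvec"],float).ravel()
def ray(c,at):
    K,R,t=cam(c); d=R.T@np.linalg.solve(K,[at[1],at[0],1.]); return -R.T@t,d/np.linalg.norm(d)
def onz(c,at,z):
    o,d=ray(c,at); return o+d*(z-o[2])/d[2]
def tri(rs):
    A=sum(np.eye(3)-np.outer(d,d) for o,d in rs); b=sum((np.eye(3)-np.outer(d,d))@o for o,d in rs)
    p=np.linalg.solve(A,b); return p,[round(float(np.linalg.norm((np.eye(3)-np.outer(d,d))@(p-o))),1) for o,d in rs]
E
python3 - <<'E'
from h import *
np.set_printoptions(precision=1,suppress=True)
C={n:capture(n) for n in("scene","top")}
cv2.imwrite("pics/a.png",np.hstack([C[n]["frame"] for n in C])[:,:,::-1].copy() if 0 else cv2.resize(np.vstack([C[n]["frame"] for n in C])[:,:,::-1],(448,600)) if 0 else C["scene"]["frame"][:,:,::-1])
cv2.imwrite("pics/b.png",C["top"]["frame"][:,:,::-1])
Z=dict(vise=0,vise_rest=85,jaw_post=140,tumbler=85,tumbler_rim=85,tumbler_mid=85,rack=0,peg_free=30,peg_1=30,cup_1=30,cup_2=30)
for q,z in Z.items():
    r={n:pinpoint(q,n) for n in C}
    for n in C:
        for e in r[n][:3]: print(q,n,round(e["p"],2),np.array(e["at"]),onz(C[n],e["at"],z))
    if r["scene"] and r["top"]: print("   tri",*tri([ray(C[n],r[n][0]["at"]) for n in C]))
print(get_obs())
E
```

```text
vise scene 0.86 [262.6 187.9] [ 543.3 -226.2   -0. ]
vise top 0.65 [216.5 351.3] [ 531.7 -201.6    0. ]
   tri [ 535.  -216.1  -15.6] [12.0, 12.0]
vise_rest scene 0.86 [253.2 184.5] [ 574.7 -219.1   85. ]
vise_rest scene 0.73 [260.5 189.9] [ 591.7 -211.1   85. ]
vise_rest top 0.62 [188.  366.7] [ 577.7 -224.2   85. ]
   tri [ 576.7 -221.1   88.7] [2.4, 2.4]
jaw_post scene 0.85 [194.4 182.7] [ 486.  -204.6  140. ]
jaw_post top 0.6 [228.6 363.7] [ 477.7 -205.5  140. ]
   tri [ 479.1 -206.2  132.1] [0.6, 0.6]
tumbler scene 0.69 [256.8 238.3] [ 602.9 -126.9   85. ]
tumbler top 0.75 [178.7 322.5] [ 598.1 -128.1   85. ]
tumbler top 0.35 [265.  191.4] [407.8 151.   85. ]
   tri [ 599.6 -127.8   79.8] [0.9, 0.9]
tumbler_rim scene 0.6 [254.  153.2] [ 564.2 -273.6   85. ]
tumbler_rim top 0.62 [193.5 390.1] [ 565.6 -274.7   85. ]
   tri [ 565.2 -273.8   86.6] [0.6, 0.6]
tumbler_mid scene 0.58 [254.5 193.9] [ 581. -203.   85.]
tumbler_mid scene 0.29 [220.8 379.3] [583.6 142.8  85. ]
tumbler_mid top 0.58 [189.3 357.1] [ 574.6 -203.2   85. ]
   tri [ 576.5 -204.1   77.9] [0.2, 0.2]
rack scene 0.9 
[... 429 characters left out ...]
 [172.5 176.4] [626.1 201.7  30. ]
   tri [519.1 178.4  35. ] [0.9, 0.9]
cup_2 scene 0.97 [206.9 380.5] [515.9 181.6  30. ]
cup_2 scene 0.56 [248.6 414.4] [626.3 209.6  30. ]
cup_2 top 0.83 [218.  184.7] [519.8 178.3  30. ]
cup_2 top 0.56 [172.5 176.4] [626.1 201.7  30. ]
   tri [519.1 178.4  35. ] [0.9, 0.9]
{'time': 1.2, 'joint_positions': array([ 1.1,  0.3,  1.5, -0. ,  1.3, -0.1]), 'dq': array([-0.,  0.,  0., -0., -0., -0.]), 'tau': array([ -0. , -43.1, -24.4,   0.1,   0. ,  -0. ]), 'tool_pos': array([178.4, 493.8, 240.7]), 'tcp_rot': array([3.1, 0. , 2.8]), 'contact_force': array([ 0.9,  0.8, -0.1]), 'moment': array([-0.,  0., -0.]), 'finger_force': 0.0, 'grip_width': 92.06697827928261}
```

View pics/a.png

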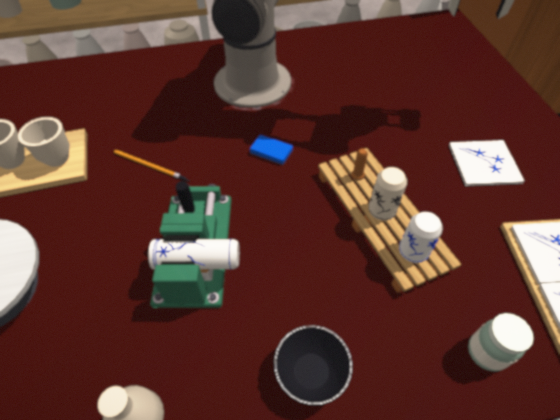

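View pics/b.png

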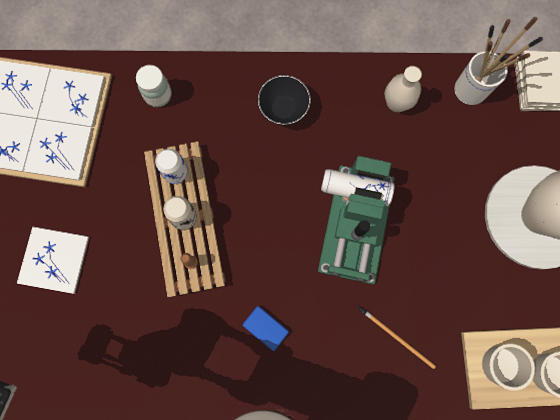

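The scene view shows the vise with the post at (185,195) and the foot pointing to robot +y at (238,255). The free peg is at (358,165), at the robot end of the rack. The top view agrees. Detections fit the given sizes (foot to rim about 150 mm), so I'm moving over the post.

Call:
play_rows([
  [[0.67, -0.95, 0], [0, 0, 0.2]],
  [[0.67, -0.95, 0], [0, 0, 0.2]],
  [[0.67, -0.95, 0], [0, 0, 0.2]],
  [[0.67, -0.95, 0], [0, 0, 0.2]],
  [[0.67, -0.95, 0], [0, 0, 0]],
  [[0.67, -0.95, 0], [0, 0, 0]],
  [[0.67, -0.95, 0], [0, 0, 0]],
  [[0.67, -0.95, 0], [0, 0, 0]],
  [[0.67, -0.95, 0], [0, 0, 0]],
  [[0.67, -0.95, 0], [0, 0, 0]],
  [[0.67, -0.95, 0], [0, 0, 0]],
  [[0.67, -0.95, 0], [0, 0, 0]],
], hand=1)

```text
time: 2.7
tool_pos: [420.2, 150.8, 240.9]
tcp_rot: [3.141, 0.0, 2.906]
contact_force: [0.3, -0.9, 0.1]
grip_width: 91.4
finger_force: 0.0
```

```bash
cat >> h.py <<'E'
from scipy.spatial.transform import Rotation as Ro
def wrist():
    o=get_obs(); c=capture("wrist"); T=np.eye(4); T[:3,:3]=Ro.from_euler("xyz",o["tcp_rot"]).as_matrix(); T[:3,3]=o["tool_pos"]
    M=np.linalg.inv(T@np.array(c["hand_eye"])); c["rvec"]=cv2.Rodrigues(M[:3,:3])[0]; c["tvec"]=M[:3,3]; return c
E
python3 - <<'E'
from h import *
o=get_obs();print(o["joint_positions"].tolist(),o["tool_pos"],o["tcp_rot"])
c=wrist(); cv2.imwrite("pics/c.png",c["frame"][:,:,::-1]); print(c["hand_eye"])
for q,z in dict(peg_free=30,cup_1=30,rack=0).items():
    for e in pinpoint(q,"wrist")[:3]: print(q,e["p"],e["at"],onz(c,e["at"],z))
E
```

```text
[0.1724249894534497, 0.19752033543208547, 1.724594566089095, 0.00014178981989120752, 1.219017934488668, -1.1633053876417665] [420.24949465 150.77928691 240.88273365] [3.14128820e+00 3.69403783e-04 2.90647782e+00]
[[-1.68641404e-04 -9.65799765e-01 -2.59289000e-01  6.97897879e+01]
 [ 9.99999578e-01  7.12289182e-05 -9.15712605e-04  3.73663178e-02]
 [ 9.02863894e-04 -2.59289045e-01  9.65799346e-01 -1.43912249e+02]
 [ 0.00000000e+00  0.00000000e+00  0.00000000e+00  1.00000000e+00]]
peg_free 0.67 [182.0, 293.2] [418.79539581 163.31144913  30.        ]
cup_1 0.95 [266.4, 328.8] [522.90429348 180.80363729  30.        ]
cup_1 0.74 [340.2, 363.4] [627.6552601 202.3233217  30.       ]
rack 0.68 [257.0, 329.5] [525.3036165  185.26829688   0.        ]
```

Call:
play_rows([
  [[0.15, -0.96, 0], [0, 0, 0]],
  [[0.15, -0.96, 0], [0, 0, 0]],
  [[0.15, -0.96, 0], [0, 0, 0]],
  [[0.15, -0.96, 0], [0, 0, 0]],
  [[0.15, -0.96, 0], [0, 0, 0]],
  [[0.15, -0.96, 0], [0, 0, 0]],
  [[0.15, -0.96, 0], [0, 0, 0]],
  [[0.15, -0.96, 0], [0, 0, 0]],
  [[0.15, -0.96, 0], [0, 0, 0]],
  [[0.15, -0.96, 0], [0, 0, 0]],
  [[0.15, -0.96, 0], [0, 0, 0]],
  [[0.15, -0.96, 0], [0, 0, 0]],
])

```text
time: 4.4
tool_pos: [473.9, -193.4, 240.8]
tcp_rot: [3.141, -0.0, 2.908]
contact_force: [0.6, 0.4, 0.6]
grip_width: 91.8
finger_force: 0.0
```

```bash
python3 - <<'E'
from h import *
o=get_obs();print(o["time"],o["joint_positions"].tolist(),o["tool_pos"],o["tcp_rot"])
c=wrist(); cv2.imwrite("pics/d.png",c["frame"][:,:,::-1])
for q,z in dict(jaw_post=140,tumbler=85,tumbler_rim=85,vise_rest=85,vise=0).items():
    for e in pinpoint(q,"wrist")[:2]: print(q,e["p"],e["at"],onz(c,e["at"],z))
E
```

```text
4.4 [-0.5375791745721632, 0.31798494331851584, 1.55921816407374, 0.00048068808317420396, 1.264583506018345, -1.8748797971549538] [ 473.90728736 -193.40887494  240.80715572] [ 3.14109730e+00 -4.78695256e-05  2.90795201e+00]
jaw_post 0.64 [225.5, 270.5] [ 480.35622463 -203.91085698  140.        ]
tumbler 0.84 [299.0, 375.5] [ 594.83605958 -127.43027326   85.        ]
tumbler_rim 0.63 [302.5, 222.5] [ 563.62973954 -275.26780814   85.        ]
vise_rest 0.7 [297.9, 375.2] [ 593.57260699 -127.52210474   85.        ]
vise 0.69 [233.8, 278.1] [ 535.13147845 -212.78371875    0.        ]
```

View pics/d.png

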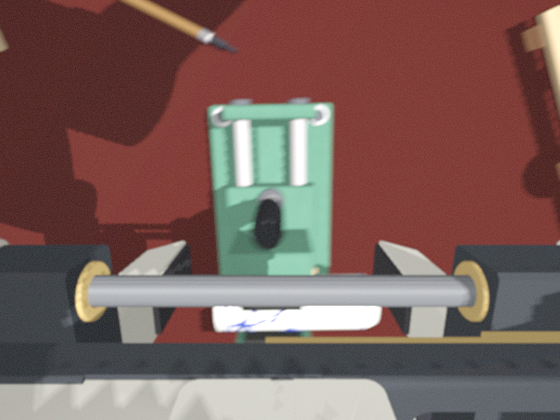

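The wrist view shows the post upright at about (235,268), between the fingers, which close along the vise's x axis. The post comes out at (481,-203.5), consistent with the tumbler axis. Next I descend, grip it and pull back about 45 mm.

Call:
play_rows([
  [[0.23, -0.33, 0], [0, 0, 0]],
  [[0, 0, -0.9], [0, 0, 0]],
  [[0, 0, -0.9], [0, 0, 0]],
  [[0, 0, -0.9], [0, 0, 0]],
  [[0, 0, -0.8], [0, 0, 0]],
  [[0, 0, 0], [0, 0, 0]],
])

```text
time: 5.45
tool_pos: [480.0, -203.2, 134.3]
tcp_rot: [3.14, -0.003, 2.907]
contact_force: [-0.3, 0.5, 0.2]
grip_width: 91.9
finger_force: 0.0
```

Call:
play_rows([
  [[0, 0, 0], [0, 0, 0]],
  [[0, 0, 0], [0, 0, 0]],
  [[0, 0, 0], [0, 0, 0]],
  [[0, 0, 0], [0, 0, 0]],
  [[0, 0, 0], [0, 0, 0]],
  [[0, 0, 0], [0, 0, 0]],
  [[0, 0, 0], [0, 0, 0]],
  [[0, 0, 0], [0, 0, 0]],
], hand=-1)

```text
time: 6.45
tool_pos: [480.6, -203.3, 135.7]
tcp_rot: [3.141, -0.0, 2.906]
contact_force: [1.6, 3.4, 0.5]
grip_width: 24.5
finger_force: 30.0
```

Call:
play_rows([
  [[-0.2, 0.046, 0], [0, 0, 0]],
  [[-0.2, 0.046, 0], [0, 0, 0]],
  [[-0.2, 0.046, 0], [0, 0, 0]],
  [[-0.2, 0.046, 0], [0, 0, 0]],
  [[-0.2, 0.046, 0], [0, 0, 0]],
  [[-0.2, 0.046, 0], [0, 0, 0]],
  [[-0.2, 0.046, 0], [0, 0, 0]],
  [[-0.2, 0.046, 0], [0, 0, 0]],
  [[0, 0, 0], [0, 0, 0]],
  [[0, 0, 0], [0, 0, 0]],
])

```text
time: 7.7
tool_pos: [433.5, -192.9, 135.7]
tcp_rot: [-3.142, 0.002, 2.906]
contact_force: [4.4, -0.7, -4.7]
grip_width: 24.2
finger_force: 30.0
```

Call:
play_rows([
  [[0, 0, 0], [0, 0, 0]],
  [[0, 0, 0], [0, 0, 0]],
  [[0, 0, 0], [0, 0, 0]],
  [[0, 0, 0], [0, 0, 0]],
  [[0, 0, 0], [0, 0, 0]],
  [[0, 0, 0.5], [0, 0, 0]],
  [[0, 0, 0.9], [0, 0, 0]],
  [[0, 0, 1], [0, 0, 0]],
  [[0, 0, 1], [0, 0, 0]],
  [[0, 0, 1], [0, 0, 0]],
  [[0, 0, 0], [0, 0, 0]],
], hand=1)

```text
time: 9.07
tool_pos: [433.4, -193.2, 269.8]
tcp_rot: [-3.14, 0.004, 2.907]
contact_force: [-0.6, 0.2, -0.4]
grip_width: 91.8
finger_force: 0.0
```

```bash
python3 - <<'E'
from h import *
o=get_obs();print(o["time"],o["joint_positions"].tolist(),o["tool_pos"],o["tcp_rot"])
c=wrist(); C={n:capture(n) for n in("scene","top")}; C["wrist"]=c
cv2.imwrite("pics/e.png",np.hstack([cv2.resize(C["scene"]["frame"][150:330,110:290],(400,400)),cv2.resize(c["frame"],(400,400))])[:,:,::-1])
for q,z in dict(jaw_post=140,tumbler=85,tumbler_rim=85,tumbler_mid=85).items():
  for n in C:
    for e in pinpoint(q,n)[:1]: print(q,n,e["p"],e["at"],onz(C[n],e["at"],z))
E
```

```text
9.075 [-0.5811804102673803, 0.22321178822475898, 1.6080118006310695, 5.3413864540694505e-05, 1.3056214640635517, -1.9169374040472107] [ 433.38534217 -193.24560937  269.78784119] [-3.14003048  0.00448352  2.90654295]
jaw_post scene 0.84 [174.7, 186.1] [ 439.91135611 -194.68456098  140.        ]
jaw_post top 0.79 [249.7, 360.4] [ 434.27177773 -197.45650542  140.        ]
jaw_post wrist 0.67 [201.1, 283.1] [ 430.92117817 -191.99715848  140.        ]
tumbler scene 0.79 [253.5, 235.2] [ 594.98586539 -131.24204681   85.        ]
tumbler top 0.79 [179.7, 328.1] [ 595.89681182 -140.33342579   85.        ]
tumbler wrist 0.66 [256.8, 285.2] [ 503.01059234 -206.87584672   85.        ]
tumbler_rim scene 0.93 [252.8, 154.5] [ 562.22955213 -271.20117398   85.        ]
tumbler_rim wrist 0.62 [318.8, 237.7] [ 562.57509334 -274.80948209   85.        ]
tumbler_mid scene 0.81 [257.6, 193.7] [ 587.31715637 -203.98607989   85.        ]
tumbler_mid top 0.98 [187.7, 356.9] [ 578.22611918 -202.83327983   85.        ]
tumbler_mid wrist 0.95 [316.7, 306.9] [ 577.66867985 -200.03175919   85.        ]
```

View pics/e.png

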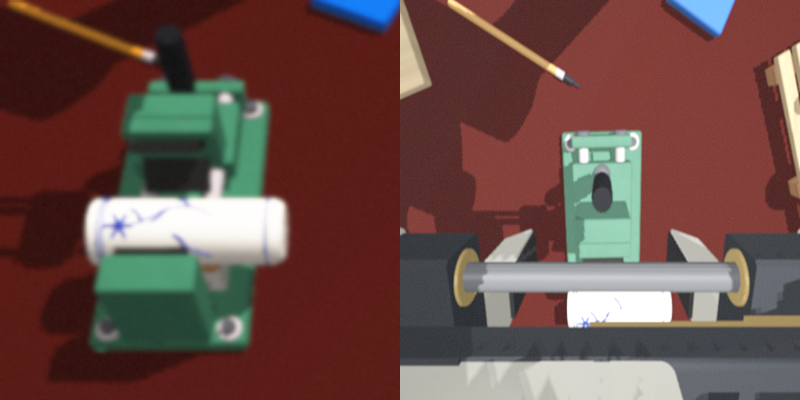

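Jaw is open by about 48 mm and the tumbler still rests in its saddles (left half of the view, axis row ~230). Going above the free foot end with the tool turned a quarter, then a small tilt to learn the wrist's behaviour.

Call:
play_rows([
  [[0.436, 0.09, 0], [0, 0, -0.93]],
  [[0.436, 0.09, 0], [0, 0, -0.93]],
  [[0.436, 0.09, 0], [0, 0, -0.93]],
  [[0.436, 0.09, 0], [0, 0, -0.93]],
  [[0.436, 0.09, 0], [0, 0, -0.93]],
  [[0.436, 0.09, 0], [0, 0, -0.93]],
  [[0.436, 0.09, 0], [0, 0, -0.93]],
  [[0.436, 0.09, 0], [0, 0, -0.93]],
  [[0.436, 0.09, 0], [0, 0, -0.93]],
  [[0.436, 0.09, 0], [0, 0, -0.93]],
  [[0.436, 0.09, 0], [0, 0, -0.93]],
  [[0.436, 0.09, 0], [0, 0, -0.93]],
])

```text
time: 11.32
tool_pos: [589.9, -160.2, 267.6]
tcp_rot: [-3.141, 0.0, 1.344]
contact_force: [0.3, -0.7, -0.5]
grip_width: 92.0
finger_force: 0.0
```

```bash
python3 - <<'E'
from h import *
o=get_obs();print(o["joint_positions"].tolist(),o["tool_pos"],o["tcp_rot"])
c=wrist()
for q,z in dict(tumbler=85,tumbler_rim=85,tumbler_mid=85).items():
    for e in pinpoint(q,"wrist")[:2]: print(q,e["p"],e["at"],onz(c,e["at"],z))
E
```

```text
[-0.3904406302581691, 0.48722395338080954, 1.2222543173082727, -3.2454728218509966e-05, 1.4322395130693975, -0.16366837821818989] [ 589.91044498 -160.18237732  267.58687561] [-3.14146396e+00  1.13250257e-05  1.34402856e+00]
tumbler 0.91 [158.4, 281.1] [ 596.22025816 -128.69444424   85.        ]
tumbler_rim 0.83 [298.0, 280.9] [ 562.35300141 -274.03875711   85.        ]
tumbler_rim 0.18 [234.2, 282.3] [ 580.0815165 -203.8272265   85.       ]
```

Call:
play_rows([
  [[0, 0, 0], [-0.78, 0.176, 0]],
  [[0, 0, 0], [-0.78, 0.176, 0]],
  [[0, 0, 0], [-0.78, 0.176, 0]],
  [[0, 0, 0], [0, 0, 0]],
])

```text
time: 12.02
tool_pos: [589.2, -158.8, 267.3]
tcp_rot: [-3.14, 0.334, 1.353]
contact_force: [0.0, -0.1, 0.3]
grip_width: 91.9
finger_force: 0.0
```

```bash
python3 - <<'E'
from h import *
o=get_obs();print(o["time"],o["joint_positions"].tolist(),o["tool_pos"],o["tcp_rot"])
c=wrist(); cv2.imwrite("pics/f.png",c["frame"][:,:,::-1])
for q,z in dict(tumbler=85,tumbler_rim=85,tumbler_mid=85).items():
    for e in pinpoint(q,"wrist")[:2]: print(q,e["p"],e["at"],onz(c,e["at"],z))
E
```

```text
12.025 [-0.22501266157992406, 0.5028294377950955, 1.2430742528264374, -0.3390180146505947, 1.4049920320415716, 0.050888237860091765] [ 589.20129218 -158.80375557  267.26488826] [-3.13961112  0.3341808   1.35327933]
tumbler 0.71 [93.1, 282.9] [ 596.5000749  -127.53114185   85.        ]
tumbler_rim 0.96 [234.8, 281.0] [ 561.24132541 -277.97194236   85.        ]
tumbler_mid 0.91 [173.2, 282.0] [ 579.03544626 -202.79856588   85.        ]
```

View pics/f.png

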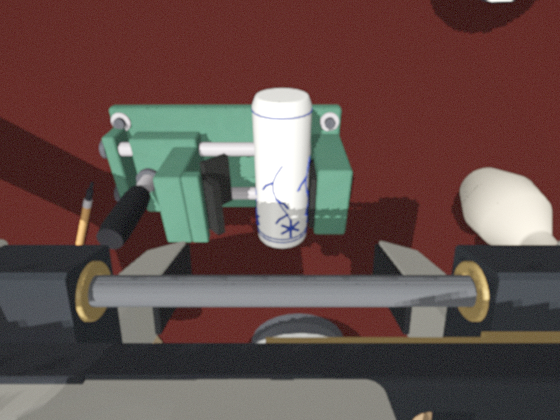

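The wrist view shows the tumbler's axis at column 282, centred between the fingers, with its foot at (93,283). I'll fit the arm's kinematics from the poses logged so far and check that the final inverted pose is reachable.

```bash
cat > kin.py <<'E'
import numpy as np
from scipy.optimize import least_squares
from scipy.spatial.transform import Rotation as Ro
D=[([1.078,.342,1.524,0,1.275,-.146],[178.4,493.8,240.7],[np.pi,0,2.795]),
([.1724,.19752,1.72459,0.0001,1.21902,-1.1633],[420.25,150.78,240.88],[3.1413,.0004,2.90648]),
([-.53758,.31798,1.55922,.0005,1.26458,-1.87488],[473.91,-193.41,240.81],[3.1411,0,2.90795]),
([-.58118,.22321,1.60801,0,1.30562,-1.91694],[433.39,-193.25,269.79],[-3.14003,.0045,2.90654]),
([-.39044,.48722,1.22225,0,1.43224,-.16367],[589.91,-160.18,267.59],[-3.14146,0,1.34403]),
([-.22501,.50283,1.24307,-.33902,1.40499,.05089],[589.20,-158.80,267.26],[-3.13961,.33418,1.35328])]
def fk(j,P):
    a1,d1,L2,a3,L4,d6,e1,e5,x6=P; E=Ro.from_euler
    R=E("z",j[0]); p=R.apply([a1,e1,d1]); R=R*E("y",j[1]); p=p+R.apply([0,0,L2]); R=R*E("y",j[2]); p=p+R.apply([a3,0,L4])
    R=R*E("z",j[3])*E("y",j[4]); p=p+R.apply([x6,e5,d6]); return p,R*E("z",j[5]+np.pi/2*0)
def fit():
    f=lambda P:np.concatenate([fk(j,P)[0]-p for j,p,_ in D]+[np.array(P)*.0003])
    return least_squares(f,[50,350,350,0,350,200,0,70,0]).x
P=fit(); Q=[(fk(j,P)[1].inv()*Ro.from_euler("xyz",r)) for j,_,r in D]
R0=Q[0]
lo=np.array([-2.53,-.77,.04,-1,.28,-3.11]); hi=np.array([2.53,2.02,2.7,4.14,2.66,3.11])
def ik(p,R,s):
    def f(j):
        q,S=fk(j,P); return np.r_[(q-p)/100,(R.inv()*S*R0).as_rotvec()]
    r=least_squares(f,np.clip(s,lo+.01,hi-.01),bounds=(lo,hi)); return r.x,np.linalg.norm(r.fun)
if __name__=="__main__":
    np.set_printoptions(precision=2,suppress=True)
    print(P,[np.abs(fk(j,P)[0]-p).max().round(1) for j,p,_ in D]); print([q.as_rotvec() for q in Q])
    g=34.
    for al in(20,30,40):
        R=Ro.from_euler("xyz",[np.pi,np.radians(al),np.radians(77.3)]); z=R.as_matrix()[:,2]
        print("pick",al,*ik(np.array([589.5,-161,85])+5*z,R,[-.2,.8,1.2,-.4,1.4,0]))
        for yaw in(50,77,100):
            R=Ro.from_euler("xyz",[np.pi,np.radians(al-90),np.radians(yaw)]); z=R.as_matrix()[:,2]
            for h in(0,100):print("place",al,yaw,h,*ik(np.array([418,164,30+150-g+h])+5*z,R,[.1,.3,1.6,1,1.2,-.5]))
E
python3 kin.py
```

```text
[ -4.9  224.81 505.82  47.17 379.66 304.99  76.56  -0.15  -5.11] [np.float64(0.1), np.float64(0.0), np.float64(0.0), np.float64(0.0), np.float64(0.0), np.float64(0.0)]
[array([0.  , 0.  , 1.57]), array([-0.  , -0.  ,  1.57]), array([ 0.  , -0.  ,  1.57]), array([-0.  , -0.  ,  1.57]), array([ 0.  , -0.  ,  1.57]), array([0.  , 0.  , 1.57])]
pick 20 [-0.23  0.68  1.47 -0.41  1.02  0.22] 1.5314396340663596e-15
place 20 50 0 [-0.53  0.64  2.55  1.76  1.23 -1.62] 1.9444463500990143e-12
place 20 50 100 [-0.53  0.23  2.47  1.57  1.18 -1.11] 1.2604751989158529e-15
place 20 77 0 [-0.51  0.64  2.21  1.2   1.32 -1.28] 1.3592263407718729e-15
place 20 77 100 [-0.51  0.39  2.16  1.15  1.43 -0.99] 2.881500710888281e-14
place 20 100 0 [-0.4   0.71  1.91  0.91  1.52 -1.14] 5.136765754606218e-13
place 20 100 100 [-0.4   0.52  1.87  0.92  1.67 -0.96] 1.7711358784449247e-13
pick 30 [-0.15  0.72  1.46 -0.6   1.08  0.4 ] 6.7112770383173615e-15
place 30 50 0 [-0.43  0.44  2.5   1.72  1.01 -1.34] 1.0092273609083206e-11
place 30 50 100 [-0.43  0.1   2.39  1.42  1.01 -0.8 ] 3.7332681078437897e-16
place 30 77 0 [-0.45  0.52  2.2   1.15  1.19 -1.12] 1.1750023550798784e-09
place 30 77 100 [-0.45  0.28  2.11  1.06  1.33 -0.82] 4.850171566996855e-15
place 30 100 0 [-0.36  0.61  1.93  0.86  1.41 -1.05] 3.652241884071099e-10
place 30 100 100 [-0.36  0.43  1.86  0.84  1.57 -0.86] 3.247939791426464e-16
pick 40 [-0.08  0.78  1.45 -0.77  1.16  0.55] 1.2135185696316881e-12
place 40 50 0 [-0.32  0.3   2.42  1.56  0.79 -1.  ] 1.1492636575104845e-13
place 40 50 100 [-0.32  0.02  2.28  1.19  0.87 -0.46] 1.1120927236362843e-15
place 40 77 0 [-0.36  0.41  2.17  1.05  1.06 -0.92] 1.6447340601269564e-09
place 40 77 100 [-0.37  0.2   2.06  0.93  1.23 -0.63] 1.3207952353566901e-15
place 40 100 0 [-0.3   0.52  1.93  0.79  1.3  -0.94] 1.7072693804705989e-15
place 40 100 100 [-0.3   0.35  1.84  0.75  1.48 -0.76] 4.41674958730707e-15
```

Joint fit is within 0.1 mm and everything is in range with a 30° pick tilt. Descending onto the foot end.

Call:
play_rows([
  [[0, -0.06, -0.5], [-0.68, 0.155, 0]],
  [[0, 0, -0.8], [-0.68, 0.155, 0]],
  [[0, 0, -0.9], [0, 0, 0]],
  [[0, 0, -0.9], [0, 0, 0]],
  [[0, 0, -0.9], [0, 0, 0]],
  [[0, 0, -0.8], [0, 0, 0]],
  [[0, 0, -0.7], [0, 0, 0]],
  [[0, 0, -0.5], [0, 0, 0]],
  [[0, 0, -0.2], [0, 0, 0]],
  [[0, 0, 0], [0, 0, 0]],
  [[0, 0, 0], [0, 0, 0]],
])

```text
time: 13.6
tool_pos: [590.0, -162.1, 82.6]
tcp_rot: [3.14, 0.53, 1.348]
contact_force: [0.0, -0.3, 0.2]
grip_width: 91.5
finger_force: 0.0
```

```bash
python3 - <<'E'
from h import *
o=get_obs();print(o["time"],o["joint_positions"].tolist(),o["tool_pos"],o["tcp_rot"],o["contact_force"])
C={n:capture(n) for n in("scene","top")};C["wrist"]=wrist()
cv2.imwrite("pics/g.png",np.hstack([cv2.resize(C["scene"]["frame"][150:330,110:290],(400,400)),cv2.resize(C["wrist"]["frame"],(400,400))])[:,:,::-1])
for q in("tumbler","tumbler_mid","tumbler_rim"):
  for n in C:
    for e in pinpoint(q,n)[:1]: print(q,n,e["p"],e["at"],onz(C[n],e["at"],85))
E
```

```text
13.6 [-0.14237477483014593, 0.7247662422281544, 1.4606222822410682, -0.6055760038249475, 1.0863730504920688, 0.40438840833561623] [ 589.99991387 -162.13636677   82.57792216] [3.13991128 0.52967351 1.3477077 ] [ 0.01506483 -0.27759623  0.20639392]
tumbler scene 0.72 [252.0, 236.6] [ 592.46567652 -128.33991338   85.        ]
tumbler top 0.89 [179.5, 325.5] [ 596.31393979 -134.65493439   85.        ]
tumbler wrist 0.82 [229.1, 276.4] [ 595.13568974 -128.38582636   85.        ]
tumbler_mid scene 0.83 [258.5, 195.0] [ 589.64806658 -201.92093718   85.        ]
tumbler_mid top 0.91 [188.8, 356.9] [ 575.75100731 -202.76431585   85.        ]
tumbler_rim scene 0.7 [255.5, 152.9] [ 567.24702124 -274.19067014   85.        ]
tumbler_rim top 0.86 [192.2, 390.3] [ 568.56167232 -275.30209679   85.        ]
```

View pics/g.png

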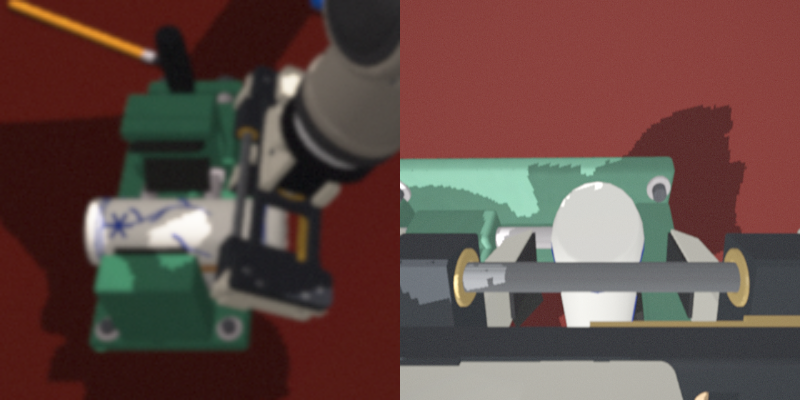

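The tumbler is centred between the fingers to about 2 mm (right half, foot at column ~598). Closing.

Call:
play_rows([
  [[-0.05, 0.02, -0.05], [0, 0, 0]],
  [[0, 0, 0], [0, 0, 0]],
  [[0, 0, 0], [0, 0, 0]],
  [[0, 0, 0], [0, 0, 0]],
  [[0, 0, 0], [0, 0, 0]],
  [[0, 0, 0], [0, 0, 0]],
  [[0, 0, 0], [0, 0, 0]],
], hand=-1)

```text
time: 15.08
tool_pos: [588.0, -161.5, 80.3]
tcp_rot: [-3.142, 0.53, 1.348]
contact_force: [-2.1, 0.5, 0.6]
grip_width: 51.8
finger_force: 30.0
```

Call:
play_rows([
  [[0, 0, 0.1], [0, 0, 0]],
  [[0, 0, 0.2], [0, 0, 0]],
  [[0, 0, 0.4], [0, 0, 0]],
  [[0, 0, 0.6], [0, 0, 0]],
  [[0, 0, 0.8], [0, 0, 0]],
  [[0, 0, 0.9], [0, 0, 0]],
  [[0, 0, 0.9], [0, 0, 0]],
  [[0, 0, 0.9], [0, 0, 0]],
  [[0, 0, 0.8], [0, 0, 0]],
  [[0, 0, 0.6], [0, 0, 0]],
  [[0, 0, 0.3], [0, 0, 0]],
  [[0, 0, 0], [0, 0, 0]],
])

```text
time: 16.58
tool_pos: [588.0, -161.5, 275.6]
tcp_rot: [3.141, 0.53, 1.348]
contact_force: [0.7, 1.3, -3.4]
grip_width: 52.0
finger_force: 30.0
```

```bash
python3 - <<'E'
from h import *
o=get_obs();print(o["time"],o["joint_positions"].tolist(),o["tool_pos"],o["tcp_rot"],o["contact_force"],o["moment"],o["grip_width"])
C={n:capture(n) for n in("scene","top")};C["wrist"]=wrist()
cv2.imwrite("pics/h.png",np.hstack([cv2.resize(C["scene"]["frame"][130:310,110:290],(400,400)),cv2.resize(C["wrist"]["frame"],(400,400))])[:,:,::-1])
for q in("tumbler","tumbler_mid","tumbler_rim"):
  r={n:pinpoint(q,n)[:1] for n in C}
  print(q,{n:(e[0]["p"],e[0]["at"]) for n,e in r.items() if e},tri([ray(C[n],r[n][0]["at"]) for n in C if r[n]]))
E
```

```text
16.575 [-0.1418367432039633, 0.5274399914413259, 1.2468579879133963, -0.5330892980163757, 1.4353240216111443, 0.17290576637212052] [ 588.01055915 -161.46050988  275.61599218] [3.14091447 0.52954553 1.34796962] [ 0.73598129  1.32373105 -3.37053484] [ 0.50808958 -0.04678209  0.01277736] 51.97673337715229
tumbler {'top': (0.69, [151.6, 331.1]), 'wrist': (0.83, [234.8, 281.9])} (array([ 595.01865403, -126.12864268,  281.09331025]), [0.4, 0.4])
tumbler_mid {'scene': (0.74, [182.7, 169.0]), 'top': (0.66, [158.6, 372.1])} (array([ 581.89683347, -202.08909108,  280.67741771]), [1.4, 1.4])
tumbler_rim {'scene': (0.59, [183.7, 116.5]), 'top': (0.8, [164.2, 412.5])} (array([ 570.65582016, -273.43820079,  283.99970918]), [0.3, 0.3])
```

View pics/h.png

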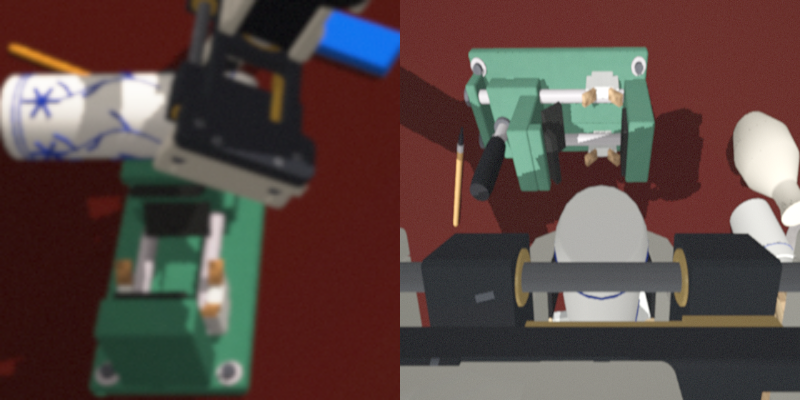

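Lifted level without slip (foot z 281, rim 284). Turning it 90° while carrying it towards the free peg.

Call:
play_rows([
  [[-0.1, 0.2, 0], [0.5, -0.113, 0]],
  [[-0.2, 0.4, 0], [0.914, -0.207, 0]],
  [[-0.235, 0.46, 0], [0.914, -0.207, 0]],
  [[-0.235, 0.46, 0], [0.914, -0.207, 0]],
  [[-0.235, 0.46, 0], [0.914, -0.207, 0]],
  [[-0.235, 0.46, 0], [0.914, -0.207, 0]],
  [[-0.235, 0.46, 0], [0.914, -0.207, 0]],
  [[-0.235, 0.46, 0], [0.914, -0.207, 0]],
  [[-0.235, 0.46, 0], [0.914, -0.207, 0]],
  [[-0.235, 0.46, 0], [0.914, -0.207, 0]],
  [[-0.235, 0.46, 0], [0.914, -0.207, 0]],
  [[-0.235, 0.46, 0], [0.914, -0.207, 0]],
])

```text
time: 18.68
tool_pos: [508.2, -5.8, 275.3]
tcp_rot: [3.139, -0.983, 1.35]
contact_force: [0.2, 0.6, -3.3]
grip_width: 51.9
finger_force: 30.0
```

Call:
play_rows([
  [[-0.28, 0.5, 0], [0.414, -0.094, 0]],
  [[-0.28, 0.5, 0], [0, 0, 0]],
  [[-0.28, 0.5, 0], [0, 0, 0]],
  [[-0.28, 0.5, 0], [0, 0, 0]],
  [[-0.28, 0.5, 0], [0, 0, 0]],
  [[-0.28, 0.5, 0], [0, 0, 0]],
  [[-0.28, 0.5, 0], [0, 0, 0]],
  [[-0.26, 0.5, 0], [0, 0, 0]],
  [[-0.25, 0.5, 0], [0, 0, 0]],
  [[-0.2, 0.4, 0], [0, 0, 0]],
  [[-0.1, 0.25, 0], [0, 0, 0]],
  [[0, 0, 0], [0, 0, 0]],
])

```text
time: 20.18
tool_pos: [425.2, 149.4, 275.3]
tcp_rot: [3.141, -1.04, 1.35]
contact_force: [-0.2, -0.1, -2.8]
grip_width: 51.7
finger_force: 30.0
```

```bash
cat > look.py <<'E'
from h import *
import sys
o=get_obs();print(o["time"],o["joint_positions"].round(2).tolist(),o["tool_pos"].round(1),o["tcp_rot"].round(3),o["contact_force"].round(1),o["grip_width"])
R=Ro.from_euler("xyz",o["tcp_rot"]).as_matrix(); print("grasp",(o["tool_pos"]-5*R[:,2]).round(1))
C={n:capture(n) for n in("scene","top")}
cv2.imwrite(f"pics/{sys.argv[1]}.png",np.hstack([cv2.resize(C["scene"]["frame"][60:300,290:490],(400,480)),cv2.resize(C["top"]["frame"][110:320,100:275],(400,480))])[:,:,::-1])
for q in("tumbler","tumbler_mid","tumbler_rim","peg_free","cup_1"):
  r={n:pinpoint(q,n)[:2] for n in C}
  print(q,{n:[(round(x["p"],2),x["at"]) for x in e] for n,e in r.items() if e})
  if r["scene"] and r["top"]: print("   ",*tri([ray(C[n],r[n][0]["at"]) for n in C]))
E
python3 look.py i
```

```text
20.175 [-0.48, 0.24, 2.05, 1.01, 1.4, -0.74] [425.2 149.4 275.3] [ 3.141 -1.04   1.35 ] [-0.2 -0.1 -2.8] 51.677236024846955
grasp [424.3 145.2 277.8]
tumbler {'scene': [(0.74, [68.0, 372.4])], 'top': [(0.61, [236.0, 181.0]), (0.51, [214.2, 184.7])]}
    [432.63851298 139.41140951 310.62906229] [2.7, 2.7]
tumbler_mid {'scene': [(0.73, [103.8, 362.9])], 'top': [(0.67, [246.2, 182.6])]}
    [425.04073316 144.14198905 231.95216278] [2.5, 2.5]
tumbler_rim {'scene': [(0.62, [131.2, 356.1]), (0.24, [173.1, 189.1])]}
peg_free {'scene': [(0.55, [175.9, 358.4])], 'top': [(0.72, [188.7, 365.7]), (0.55, [221.1, 187.5])]}
    [581.78914638 -67.62289573 307.62664944] [131.3, 131.3]
cup_1 {'scene': [(0.96, [206.4, 381.8]), (0.61, [249.4, 413.7])], 'top': [(0.96, [170.1, 175.4]), (0.8, [219.1, 187.5])]}
    [591.44763881 159.98556214 139.07918412] [24.3, 24.3]
```

View pics/i.png

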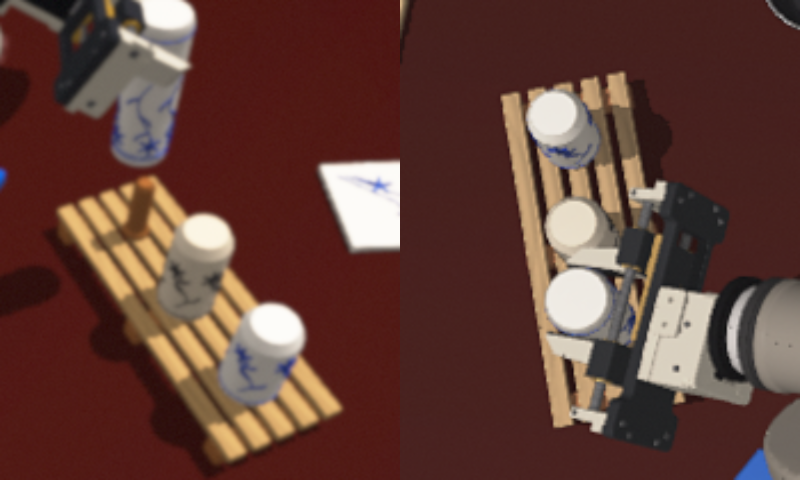

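The tumbler hangs rim-down above and slightly short of the free peg (rim at about (140,155) and peg tip at (145,185) in the left crop), with both cups untouched. Checking its tilt via silhouette against the predicted upright axis.

```bash
cat > tilt.py <<'E'
from h import *
from scipy.optimize import least_squares
def seg(n,near):
    m=[x for x in trace("tumbler",n)]
    m=min(m,key=lambda x:np.hypot(*(np.array(x["at"])-near))) if m else None
    return m
def proj(c,X): return cv2.projectPoints(np.array(X,float).reshape(-1,3),np.array(c["rvec"],float),np.array(c["tvec"],float),cam(c)[0],None)[0][:,0]
o=get_obs();R=Ro.from_euler("xyz",o["tcp_rot"]).as_matrix();g=o["tool_pos"]-5*R[:,2]
g31=31.5
for n in("scene","top"):
    c=capture(n); pr=proj(c,[g+[0,0,g31],g+[0,0,g31-75],g+[0,0,g31-150]])[:,::-1]
    print(n,"pred foot,mid,rim",pr.round(1).tolist())
    m=seg(n,pr[1])
    if m is None: print("none");continue
    M=m["mask"].astype(np.uint8); print(m["p"],m["at"],M.sum())
    # predicted silhouette edges of the lower half (26 mm radius), rows
    mid,rim=pr[1],pr[2]
    for f in(-.2,0,.2,.4,.6,.8):
        q=mid+(rim-mid)*f; r=int(round(q[0])); cols=np.where(M[r])[0]
        if len(cols): print("  row",r,"pred col",q[1].round(1),"mask",cols.min(),cols.max(),(cols.min()+cols.max())/2)
    rows=np.where(M.any(1))[0]; print("  rows",rows.min(),rows.max())
c=capture("scene")
for e in pinpoint("peg_free","scene")[:1]: print("peg",e["at"],onz(c,e["at"],30),"pred of (418,164)",proj(c,[[418,164,30],[418,164,105]])[:,::-1])
print([ (x["p"],x["at"]) for x in trace("peg_free","scene")][:2])
m=trace("peg_free","scene")
if m:
    M=m[0]["mask"]
    for r in np.where(M.any(1))[0][::3]: k=np.where(M[r])[0]; print(r,k.min(),k.max())
E
python3 tilt.py
```

```text
scene pred foot,mid,rim [[65.7, 371.9], [102.4, 364.7], [133.6, 358.6]]
none
top pred foot,mid,rim [[240.3, 176.3], [246.7, 183.4], [252.3, 189.4]]
0.94 [243.7, 182.3] 883
  row 246 pred col 182.2 mask 164 201 182.5
  row 247 pred col 183.4 mask 165 202 183.5
  row 248 pred col 184.6 mask 165 202 183.5
  row 249 pred col 185.8 mask 166 202 184.0
  row 250 pred col 187.0 mask 166 202 184.0
  row 251 pred col 188.2 mask 167 202 184.5
  rows 226 259
peg [175.5, 359.2] [423.26060673 166.65249276  30.        ] pred of (418,164) [[173.95767711 357.28653556]
 [149.66745079 362.55135677]]
[(0.71, [163.4, 360.2])]
150 359 364
153 357 367
156 356 367
159 355 366
162 354 366
165 354 365
168 353 364
171 351 364
174 351 363
177 351 363
180 357 358
```

Tilt agrees within noise, and the peg model at (418,164) matches its mask in the scene view. Moving over the peg and down to about 10 mm above its tip, then checking.

Call:
play_rows([
  [[-0.1, 0.3, 0], [0, 0, 0]],
  [[-0.09, 0.33, 0], [0, 0, 0]],
  [[0, 0, -0.4], [0, 0, 0]],
  [[0, 0, -0.5], [0, 0, 0]],
  [[0, 0, -0.4], [0, 0, 0]],
  [[0, 0, -0.1], [0, 0, 0]],
  [[0, 0, 0], [0, 0, 0]],
  [[0, 0, 0], [0, 0, 0]],
])

```text
time: 22.18
tool_pos: [419.9, 167.8, 233.5]
tcp_rot: [3.14, -1.04, 1.35]
contact_force: [-0.2, -0.4, -3.7]
grip_width: 51.6
finger_force: 30.0
```

```bash
cat > edge.py <<'E'
from h import *
import sys
def proj(c,X): return cv2.projectPoints(np.array(X,float).reshape(-1,3),np.array(c["rvec"],float),np.array(c["tvec"],float),cam(c)[0],None)[0][:,0]
o=get_obs();R=Ro.from_euler("xyz",o["tcp_rot"]).as_matrix();g=o["tool_pos"]-5*R[:,2]
print(o["time"],"grasp",g.round(1),o["tcp_rot"],o["contact_force"].round(1))
out=[]
for n,(r0,r1,c0,c1) in dict(scene=(90,210,310,410),top=(190,310,140,240)).items():
    c=capture(n); im=c["frame"].copy(); k=5 if n=="scene" else 5
    big=cv2.resize(im[r0:r1,c0:c1],None,fx=4,fy=5 if 0 else 4,interpolation=cv2.INTER_CUBIC)
    t=np.linspace(0,2*np.pi,60)
    def circ(x,y,z,r,col):
        p=proj(c,np.c_[x+r*np.cos(t),y+r*np.sin(t),np.full(60,z)]); q=((p-[c0,r0])*4+1.5).astype(np.int32); cv2.polylines(big,[q],True,col,1)
    for z in(g[2]-118.5,): circ(g[0],g[1],z,26,(255,255,0))
    circ(g[0],g[1],g[2]+31.5,22.5,(255,255,0))
    circ(418.5,164,105,10,(0,255,0)); circ(418.5,164,30,15,(0,255,0))
    out.append(big)
cv2.imwrite(f"pics/{sys.argv[1]}.png",np.hstack(out)[:,:,::-1])
E
python3 edge.py j
```

```text
22.175 grasp [418.9 163.6 236. ] [ 3.13973501 -1.04049909  1.34975161] [-0.2 -0.4 -3.7]
```

View pics/j.png

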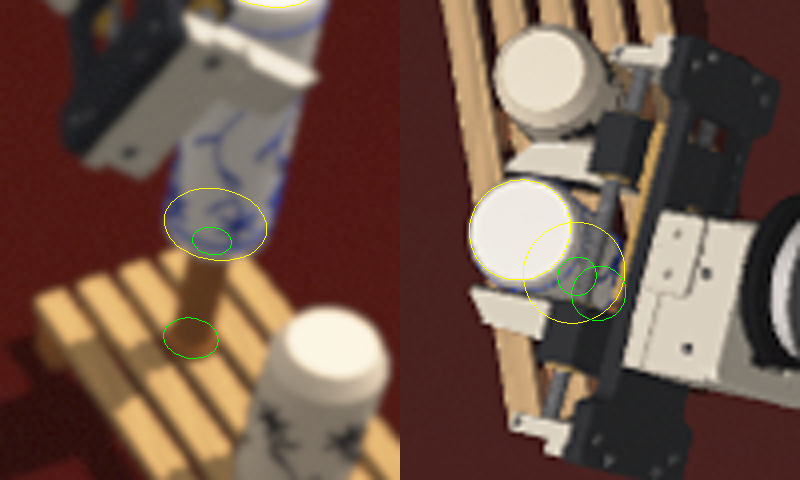

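Overlays match: the predicted rim and foot circles sit on the tumbler, and the peg circles on the peg's collar and shaft. Lowering in stages.

Call:
play_rows([
  [[0, 0, -0.2], [0, 0, 0]],
  [[0, 0, -0.3], [0, 0, 0]],
  [[0, 0, -0.3], [0, 0, 0]],
  [[0, 0, -0.3], [0, 0, 0]],
  [[0, 0, -0.3], [0, 0, 0]],
  [[0, 0, -0.3], [0, 0, 0]],
  [[0, 0, -0.3], [0, 0, 0]],
  [[0, 0, -0.3], [0, 0, 0]],
  [[0, 0, -0.2], [0, 0, 0]],
  [[0, 0, -0.1], [0, 0, 0]],
  [[0, 0, 0], [0, 0, 0]],
])

```text
time: 23.65
tool_pos: [419.7, 167.9, 155.2]
tcp_rot: [3.141, -1.041, 1.348]
contact_force: [-0.3, 0.1, -3.4]
grip_width: 52.3
finger_force: 30.0
```

Call:
play_rows([
  [[0, 0, -0.03], [0, 0, 0]],
  [[0, 0, -0.03], [0, 0, 0]],
  [[0, 0, -0.03], [0, 0, 0]],
  [[0, 0, 0], [0, 0, 0]],
])

```text
time: 24.15
tool_pos: [419.7, 167.9, 152.5]
tcp_rot: [3.141, -1.041, 1.349]
contact_force: [-0.4, 0.1, -2.8]
grip_width: 52.2
finger_force: 30.0
```

Call:
play_rows([
  [[0, 0, -0.04], [0, 0, 0]],
  [[0, 0, -0.04], [0, 0, 0]],
  [[0, 0, -0.04], [0, 0, 0]],
  [[0, 0, -0.03], [0, 0, 0]],
  [[0, 0, 0], [0, 0, 0]],
  [[0, 0, 0], [0, 0, 0]],
])

```text
time: 24.9
tool_pos: [419.7, 167.9, 148.0]
tcp_rot: [3.141, -1.04, 1.349]
contact_force: [0.0, 0.1, -2.6]
grip_width: 51.2
finger_force: 30.0
```

Call:
play_rows([
  [[0, 0, -0.03], [0, 0, 0]],
  [[0, 0, 0], [0, 0, 0]],
  [[0, 0, 0], [0, 0, 0]],
])

```text
time: 25.28
tool_pos: [419.7, 167.9, 147.1]
tcp_rot: [3.141, -1.041, 1.349]
contact_force: [0.6, -0.2, -2.8]
grip_width: 52.5
finger_force: 30.0
```

Call:
play_rows([
  [[0, 0, -0.03], [0, 0, 0]],
  [[0, 0, 0], [0, 0, 0]],
  [[0, 0, 0], [0, 0, 0]],
])

```text
time: 25.65
tool_pos: [419.7, 167.9, 146.2]
tcp_rot: [3.141, -1.041, 1.349]
contact_force: [0.1, 0.4, -2.5]
grip_width: 52.2
finger_force: 30.0
```

Call:
play_rows([
  [[0, 0, -0.03], [0, 0, 0]],
  [[0, 0, 0], [0, 0, 0]],
  [[0, 0, 0], [0, 0, 0]],
])

```text
time: 26.02
tool_pos: [419.9, 168.0, 145.9]
tcp_rot: [3.14, -1.042, 1.349]
contact_force: [-0.0, -0.3, 5.2]
grip_width: 52.1
finger_force: 30.0
```

Contact at rim height 30 mm with about 8 N, so it is seated. Opening and backing out along the tool axis.

Call:
play_rows([
  [[0, 0, 0], [0, 0, 0]],
  [[0, 0, 0], [0, 0, 0]],
  [[0, 0, 0], [0, 0, 0]],
  [[0, 0, 0], [0, 0, 0]],
  [[0, 0, 0], [0, 0, 0]],
], hand=0.6)

```text
time: 26.65
tool_pos: [419.7, 167.9, 145.3]
tcp_rot: [3.141, -1.04, 1.349]
contact_force: [0.4, -0.9, -0.3]
grip_width: 73.7
finger_force: 0.0
```

Call:
play_rows([
  [[-0.05, -0.2, 0.12], [0, 0, 0]],
  [[-0.11, -0.48, 0.29], [0, 0, 0]],
  [[-0.16, -0.72, 0.43], [0, 0, 0]],
  [[-0.16, -0.72, 0.43], [0, 0, 0]],
  [[-0.16, -0.72, 0.43], [0, 0, 0]],
  [[-0.16, -0.72, 0.43], [0, 0, 0]],
  [[-0.1, -0.5, 0.4], [0, 0, 0]],
  [[0, 0, 0], [0, 0, 0]],
])

```text
time: 27.65
tool_pos: [393.0, 44.9, 221.6]
tcp_rot: [3.138, -1.039, 1.35]
contact_force: [0.1, -0.2, -0.4]
grip_width: 73.5
finger_force: 0.0
```

```bash
python3 look.py k
```

```text
27.65 [-0.76, 0.36, 2.08, 0.84, 1.46, -0.98] [393.   44.9 221.6] [ 3.138 -1.039  1.35 ] [ 0.1 -0.2 -0.4] 73.51512220031856
grasp [392.1  40.7 224.1]
tumbler {'scene': [(0.61, [122.1, 367.5]), (0.2, [175.1, 355.9])], 'top': [(0.93, [251.4, 180.3])]}
    [422.87449546 158.94193586 184.01515982] [0.3, 0.3]
tumbler_mid {'scene': [(0.63, [149.9, 361.5])], 'top': [(0.8, [258.5, 184.9])]}
    [418.76892161 161.63386952 105.62812502] [0.3, 0.3]
tumbler_rim {'scene': [(0.6, [176.6, 359.2]), (0.27, [261.0, 192.0])], 'top': [(0.92, [262.0, 190.0])]}
    [421.90349775 165.53078227  24.90529503] [2.2, 2.2]
peg_free {}
cup_1 {'scene': [(0.9, [205.4, 384.8]), (0.7, [248.9, 415.1])], 'top': [(0.86, [215.7, 183.8]), (0.63, [173.3, 174.4])]}
    [523.36742196 181.46350413  44.36818659] [3.4, 3.4]
```

View pics/k.png

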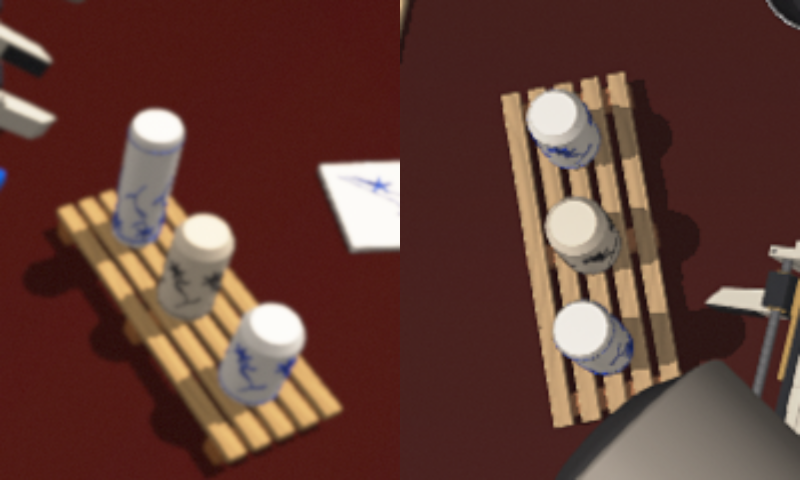

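The tumbler stands upright over the free peg (foot at about (158,125) and rim at (138,235) in the left crop; foot z 184, rim 25, expected 180 and 30). Both cups are where they were and the gripper is clear. Handing in.

```bash
python3 -c "
from plant import bot
print(bot.close_job())"
```

```text
the job is handed in; nothing more can be done
None
```

The job is handed in: the vise jaw was slid back about 48 mm and left open, the tumbler stands upside down on its rim over the free peg, and both cups are undisturbed, all in about 28 s on the robot's clock.

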